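Hang the wash sieve in the bayonet ring of the rinse stand and lock it

ROBOT

A 6-joint arm with a two-finger parallel gripper is mounted at the origin on a cart in front of the work surface, level with it; the furniture and walls round the work are solid. World frame = base frame: x ahead of the robot, y to its left, z up, the work surface at z = 0. Lengths are in m, angles in rad, forces in N, time in s.
With the tool pointing down it reaches from about 0.3 to 0.95 m from the base axis. Payload 3.1 kg.
Tool frame: the origin (TCP) lies at the very end of the fingers, on their centre line; the grasp point (between the pads) lies arm.grip_depth behind it (arm.grip_depth is the distance from the TCP to the grasp point, in m); z points along the fingers, y is the line along which they close (so a half turn about z gives the same grasp; the last joint's range is limited). The gripper opens to 85 mm and grips with 20 to 120 N. Pads are 22 mm wide; open, the fingers measure 114 mm over their backs; the gripper's body (76 mm by 85 mm) begins 54 mm behind the grasp point. The pads swing forward as they close: fully open they stand 13 mm farther back than shut.
Start: joints at [-1.357, 0.308, 1.634, -0, 1.2, -0.07], TCP at [0.175, -0.6, 0.231] pointing down, gripper open.
Joint ranges: [-3.06, 3.06], [-0.79, 1.96], [0.05, 2.63], [-1.19, 4.34], [0.05, 2.64], [-2.94, 2.94]. Speed limits (rad/s): [2.79, 2.79, 3.14, 3.14, 3.14, 3.14].

INTERFACE

Orientations are given as a unit quaternion [w, x, y, z].
In Python, from rig import sense, optics, workorder, arm gives the robot as it stands.
- The arm moves only by the tool send_rows, never from a script. Its argument "commands" is a list of rows, each an object of numbers: "x", "y", "z": the shift along the world's x, y, z in mm; "spin": the turn about the world's z in degrees; "fingers": the finger opening in mm, from 0 to 85.4. A call has 1 to 12 rows; each row shifts and turns the commanded pose from where the row before left it; what a row does not reach is not made up. A row lasts 1/10 s, in which the tool goes at most 50 mm and 8.59 degrees, less where a joint would pass 70% of its speed; a pose out of reach is approached as far as the arm can. A call with a gripper value outside its range is refused whole. The fingers move at their own pace and stop on an object; "squeeze" is the grip in N (left out, the last holds). Time passes only in rows, so rows that do not move let the fingers close. It gives the time, the measured TCP pose, the force, the opening and the grip force at its end, in the units of the state.
- sense(): the state, without advancing time (a new reading comes with each control period).
- optics.capture(name): name is "scene" or "top" or "wrist"; returns a dict with "frame" (384x512x3 uint8, blue, green, red), "mtx" (3x3 intrinsics, pixels), "world_to_cam" (4x4, takes a point from world to camera coordinates); the wrist camera has in their place "mount" (4x4, takes a point from camera to tool coordinates, whose origin is the TCP and whose axes are the flange's). Camera axes: x right, y up, looking along -z (the intrinsics and any distortion apply to the point x, -y, -z); pixel columns grow to the right and rows downward; lengths in m; the calibration is good to about 2 mm. The wrist camera is an equidistant fisheye: a pixel r from the principal point sees the ray r / f radians off the axis. A picture is of the moment at which its call begins: read the wrist's pose just before it. There is no depth.
- workorder.close_job(): hands the job in; it is judged then, once.
The state is a dict: "time_s": time; "q": joint angles; "joint_vel": joint speeds; "joint_torque": joint torques, N m; "eef_pos": TCP position; "tool_rot": TCP orientation; "ft_force": force on the tool from outside, world axes, zero at the start; "ft_torque": the same for the moment, N m; "grip_width": opening from 0.0 (shut) to 1.0 (fully open); "grip_force": force on a finger pad.
Only numpy, scipy, OpenCV 4.12 (cv2) and the standard library are available. Lean on these libraries where they do the work, as an engineer would, in place of code of your own. Each camera call takes 0.05 s, during which the arm holds its last target. There are 200 camera calls.

TASK

Hang the small steel wash sieve in the bayonet ring of the rinse stand: let its two lugs down through the entry slots, then turn it clockwise, seen from above, until the lugs drop into the locking notches, and let it go there, upright and locked. Find the notches by feel, turning and pressing with no more than light finger force and never forcing the lugs against the track or the stop; leave the beaker under the ring, the jar and the timer where they are.

Things in the scene. Friction and masses are not known exactly. Their poses are not given: they have to be found in the camera images.
- sieve: Loose wash sieve, bare steel, about 0.18 kg, upright: round cup 40 mm across, 42 high, wire-mesh bottom, two opposite lugs, bail handle above, 88 mm high in all. Origin: centre of the cup's underside; z up, x through both lugs (a half turn makes no difference). Lugs 8 mm wide, 6 high, undersides 24 mm above the origin, reaching out to 33 mm from the axis.
- sieve_handle (a point): Centre of the sieve's grip bar, on its axis, 81 mm above its underside (57 mm above the lugs' undersides); axes as the sieve's. The bar runs along x, the lug line: 42 mm long, 12 mm thick (along y, the way to grip it), 14 mm high. Open space below it down to the cup's rim, 39 mm lower than this point.
- rinse_stand: Fixed stand: dark steel base plate (150 x 100 x 8 mm) and a post carrying a round aluminium bayonet ring, axis upright, top 139 mm above the worktop. Origin: on the worktop under the ring's axis; z up, x through both entry slots, which are open at the top on opposite sides of the ring. The post is 80 mm from the axis, half-way between +x and +y; its top is 2 mm below the ring's top.
- ring_mouth (a point): Centre of the ring's mouth, on its axis, level with its top; axes as the stand's. Bore 44 mm, outside 60 mm. Entry slots at +x and -x, 34 degrees wide (6 degrees play either way for a lug), lead down to the level track 17 mm below this point. A lug turned clockwise (from above) out of its slot runs under a lip whose underside is 6 mm below this point.
- ring_track (a point): Point on the ring's axis level with the track, 17 mm below its mouth; axes as the stand's. With the lugs on the track the handle centre is 57 mm above this point, with 5 mm of headroom. A notch in the track, 6 mm deep, 30 degrees wide (4 degrees play either way), lies 38 to 80 degrees clockwise of each slot, different every time; right behind it a hard stop ends the turn. All rigid.
- catch_beaker: empty glass beaker, 56 mm across and 71 mm high, standing on the stand's base under the ring; bystander. Origin at the centre of its underside.
- small_jar: small white plastic jar, 55 mm across, 69 mm high; loose bystander. Origin at the centre of its underside.
- timer: flat bench timer, 64 x 64 x 19 mm; loose bystander. Origin at the centre of its underside.
Mind the look-alikes: they are no part of the job. What is shaped like the sieve but purple is not meant.

How it is judged:
On the way:
1. the sieve hangs in the ring, its lugs let down through the slots onto the track (z of sieve_handle in the frame of ring_mouth below 0.044 m and horizontal distance between sieve_handle and ring_mouth below 0.007 m and angle between sieve's own z axis and vertical below 0.12 rad), for 0.1 s.
At the end, for the whole second after the job is handed in: the sieve hangs in the ring with both lugs down in the locking notches: handle centre 30 to 36.2 mm above the ring's mouth and within 5 mm of its axis, tilted less than 0.06 rad, at rest and let go (z of sieve_handle in the frame of ring_mouth between 0.03 and 0.0362 m and horizontal distance between sieve_handle and ring_mouth below 0.005 m and angle between sieve's own z axis and vertical below 0.06 rad and linear speed of sieve below 0.01 m/s); the robot touches nothing.
It fails at once if the stand is loaded with more than 30 N (forcing a lug against the track, the lip or the stop, or knocking the stand) (contact force between rinse_stand and anything else above 30 N).
It fails at once if the sieve is tipped over (angle between sieve's own z axis and vertical above 0.7 rad).
It fails at once if the beaker under the ring is pushed away or tipped (distance of catch_beaker from where it was at the start of the episode above 0.015 m or angle between catch_beaker's own z axis and vertical above 0.3 rad).
It fails at once if the jar or the timer is pushed away (distance of any of small_jar, timer from where it was at the start of the episode above 0.02 m).
It also fails if it takes over 72 s, if anything falls off the work surface, if the arm or the gripper's body presses on something with over 40 N, if the wrist force passes 120 N, or if a joint passes its speed limit or range.

## Working session

There is one attempt and no reset: what is moved stays moved. The work goes in short steps, Python scripts to look and compute and a tool call to move; the robot and the scene stay as the last step left them, time stands still between calls to the robot, and variables do not carry over. Pictures are saved under pics/ and viewed, at most 10 in all, crops included, and the job is handed in when it is done.

Besides the shell and the picture viewer there is one more tool, called after "Emit:" as name(argument=value, ...), one argument or row to a line, values as JSON. send_rows: Moves the arm, as the interface text tells. Its arguments: {"type":"object","properties":{"commands":{"type":"array"},"squeeze":{"type":"number"}},"required":["commands"]}

```bash
mkdir -p pics; ls
python3 - <<'E'
from rig import sense, optics, arm
import cv2, numpy as np
s=sense(); print(s['time_s'],s['eef_pos'],s['tool_rot'],s['grip_width'],arm.grip_depth)
a=optics.capture('scene'); b=optics.capture('top')
for n,c in (('scene',a),('top',b)):
    cv2.imwrite(f'pics/{n}0.png',c['frame']); print(n,c['mtx'].tolist(),np.round(c['world_to_cam'],4).tolist(),[k for k in c])
E
```

```text
pics
0.0 [ 0.17482474 -0.59918618  0.23003336] [-1.16699243e-03  9.89947771e-01  1.41428585e-01 -6.96386734e-05] 0.9953821650978012 0.0187
scene [[472.33394352722723, 0.0, 253.9721861108253], [0.0, 472.33394352722723, 193.95864794838977], [0.0, 0.0, 1.0]] [[-0.6722, -0.7403, -0.0053, 0.2943], [0.4021, -0.3711, 0.837, -0.3053], [-0.6216, 0.5606, 0.5471, -0.8861], [0.0, 0.0, 0.0, 1.0]] ['frame', 'mtx', 'world_to_cam']
top [[356.83682024000393, 0.0, 251.2560974254901], [0.0, 356.83682024000393, 193.7510184892956], [0.0, 0.0, 1.0]] [[-0.0184, -0.9997, 0.0132, -0.0635], [0.9909, -0.0165, 0.1338, -0.4999], [-0.1335, 0.0155, 0.9909, -0.8844], [0.0, 0.0, 0.0, 1.0]] ['frame', 'mtx', 'world_to_cam']
```

View pics/scene0.png

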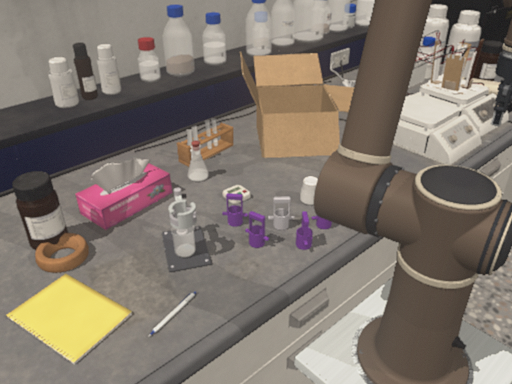

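View pics/top0.png

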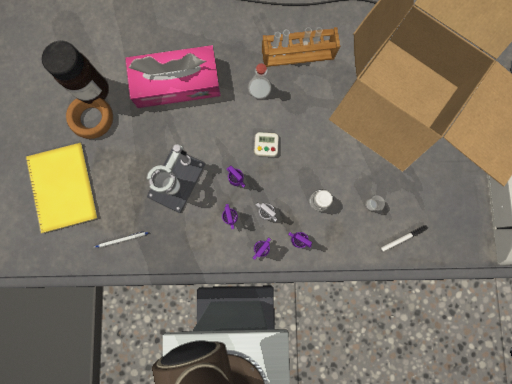

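The scene and top views show the grey sieve at about (267,212) in the top view, with four purple look-alikes around it. The ring is at (163,180), the jar at (321,200) and the timer at (266,144).

```bash
cat > h.py <<'E'
import numpy as np, cv2
from rig import sense, optics, arm
def ray(c,uv):
    R=c['world_to_cam'][:3,:3]; t=c['world_to_cam'][:3,3]; K=c['mtx']
    d=np.linalg.inv(K)@np.array([uv[0],uv[1],1.]); d=R.T@(d*[1,-1,-1]); return -R.T@t,d
def onz(c,uv,z):
    o,d=ray(c,uv); return o+d*(z-o[2])/d[2]
def proj(c,p):
    q=c['world_to_cam'][:3,:3]@np.asarray(p)+c['world_to_cam'][:3,3]; q=c['mtx']@(q*[1,-1,-1]); return q[:2]/q[2]
E
python3 - <<'E'
from h import *
a=optics.capture('scene'); b=optics.capture('top')
print('sieve',onz(b,(267,212),.08),'ring',onz(b,(161,179),.139),'jar',onz(b,(321,198),.069),'timer',onz(b,(266,144),.019))
t1=cv2.resize(b['frame'][145:225,130:210],(400,400),interpolation=2); t2=cv2.resize(b['frame'][160:260,220:320],(400,400),interpolation=2)
cv2.imwrite('pics/tc.png',np.hstack([t1,t2]))
E
```

```text
sieve [ 0.44716523 -0.10892038  0.08      ] ring [0.52195213 0.13471963 0.139     ] jar [ 0.48049412 -0.24425192  0.069     ] timer [ 0.63397934 -0.11427215  0.019     ]
```

View pics/tc.png

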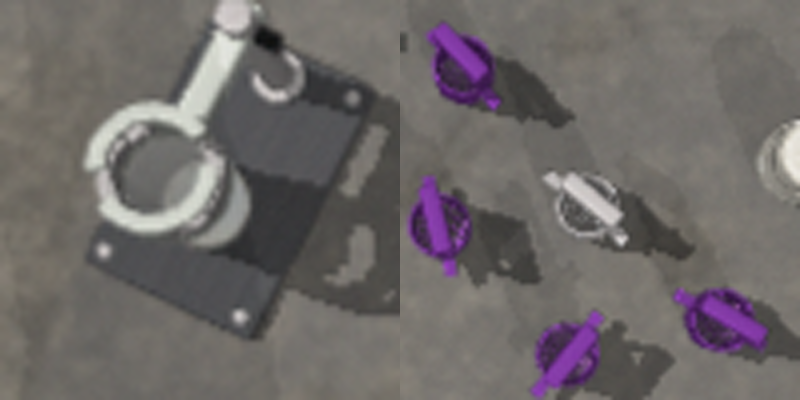

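The crop shows the stand's post up-right of the ring, at about -28° in world, so the slot line lies near -73°/107°. The sieve's bar lies near 52° in world. Moving above the sieve for a close look.

Emit:
send_rows(
  commands=[
    {"x": 22, "y": 40, "spin": 3, "fingers": 45},
    {"x": 22, "y": 40, "spin": 3, "fingers": 45},
    {"x": 22, "y": 40, "spin": 3, "fingers": 45},
    {"x": 22, "y": 40, "spin": 3, "fingers": 45},
    {"x": 22, "y": 40, "spin": 3, "fingers": 45},
    {"x": 22, "y": 40, "spin": 3, "fingers": 45},
    {"x": 22, "y": 40, "spin": 3, "fingers": 45},
    {"x": 22, "y": 40, "spin": 3, "fingers": 45},
    {"x": 22, "y": 40, "spin": 3, "fingers": 45},
    {"x": 22, "y": 40, "spin": 3, "fingers": 45},
    {"x": 22, "y": 40, "spin": 3, "fingers": 45},
    {"x": 22, "y": 40, "spin": 3, "fingers": 45},
  ],
  squeeze=40,
)

```text
schema error: expected keys x, y, z, spin, fingers
```

Emit:
send_rows(
  commands=[
    {"x": 5, "y": 8},
    {},
    {},
  ],
)

```text
schema error: expected keys x, y, z, spin, fingers
```

```bash
cat >> h.py <<'E'
def Rq(q):
    from scipy.spatial.transform import Rotation as R
    return R.from_quat([q[1],q[2],q[3],q[0]]).as_matrix()
def wray(s,c,uv):
    K=c['mtx']; v=np.array([(uv[0]-K[0,2]),(uv[1]-K[1,2])]); r=np.linalg.norm(v); th=r/K[0,0]
    d=np.array([np.sin(th)*v[0]/r,-np.sin(th)*v[1]/r,-np.cos(th)]); M=c['mount']; Rt=Rq(s['tool_rot'])
    return s['eef_pos']+Rt@M[:3,3], Rt@(M[:3,:3]@d)
def wonz(s,c,uv,z):
    o,d=wray(s,c,uv); return o+d*(z-o[2])/d[2]
def wproj(s,c,p):
    Rt=Rq(s['tool_rot']); M=c['mount']; d=M[:3,:3].T@(Rt.T@(np.asarray(p)-s['eef_pos'])-M[:3,3])
    th=np.arctan2(np.hypot(d[0],d[1]),-d[2]); u=np.array([d[0],-d[1]])/np.hypot(d[0],d[1]); K=c['mtx']
    return K[:2,2]+K[0,0]*th*u
def yaw(s):
    R=Rq(s['tool_rot']); return np.degrees(np.arctan2(R[1,0],R[0,0]))
E
python3 - <<'E'
from h import *
s=sense(); c=optics.capture('wrist'); print(s['time_s'],s['eef_pos'],yaw(s),s['grip_width'],s['ft_force'],c['mtx'].tolist(),c['mount'].round(4).tolist())
cv2.imwrite('pics/w1.png',c['frame']); print(wproj(s,c,[.447,-.109,.081]))
E
```

```text
0.2 [ 0.17488868 -0.59951652  0.2304828 ] 16.261762978747775 0.9995673881683862 [-0.46727794  0.17748511 -0.51392386] [[297.3186396354542, 0.0, 250.0358396364488], [0.0, 297.3186396354542, 189.87733512575844], [0.0, 0.0, 1.0]] [[-0.0007, 0.9527, 0.3038, 0.0779], [1.0, 0.0007, 0.0001, 0.0014], [-0.0001, 0.3038, -0.9527, -0.1433], [0.0, 0.0, 0.0, 1.0]]
[-14.57556383 -73.57252383]
```

View pics/w1.png

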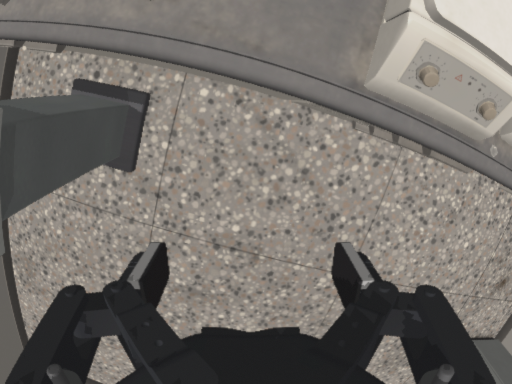

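The moves were refused because every row must hold all five keys. The picture only shows the floor and the open fingers.

Emit:
send_rows(
  commands=[
    {"x": 22, "y": 40, "z": 0, "spin": 3, "fingers": 45},
    {"x": 22, "y": 40, "z": 0, "spin": 3, "fingers": 45},
    {"x": 22, "y": 40, "z": 0, "spin": 3, "fingers": 45},
    {"x": 22, "y": 40, "z": 0, "spin": 3, "fingers": 45},
    {"x": 22, "y": 40, "z": 0, "spin": 3, "fingers": 45},
    {"x": 22, "y": 40, "z": 0, "spin": 3, "fingers": 45},
    {"x": 22, "y": 40, "z": 0, "spin": 3, "fingers": 45},
    {"x": 22, "y": 40, "z": 0, "spin": 3, "fingers": 45},
    {"x": 22, "y": 40, "z": 0, "spin": 3, "fingers": 45},
    {"x": 22, "y": 40, "z": 0, "spin": 3, "fingers": 45},
    {"x": 22, "y": 40, "z": 0, "spin": 3, "fingers": 45},
    {"x": 22, "y": 40, "z": 0, "spin": 3, "fingers": 45},
  ],
  squeeze=40,
)

```text
time_s: 1.45
eef_pos: [0.4396, -0.1183, 0.2316]
tool_rot: [0.0, 0.897, 0.441, 0.0]
ft_force: [-0.2, -1.3, -0.4]
grip_width: 0.526
grip_force: 0.0
```

Emit:
send_rows(
  commands=[
    {"x": 8, "y": 10, "z": 0, "spin": 0, "fingers": 45},
    {"x": 0, "y": 0, "z": 0, "spin": 0, "fingers": 45},
    {"x": 0, "y": 0, "z": 0, "spin": 0, "fingers": 45},
  ],
)

```text
time_s: 1.75
eef_pos: [0.4465, -0.1106, 0.2311]
tool_rot: [0.0, 0.898, 0.44, -0.001]
ft_force: [0.1, 0.8, 0.8]
grip_width: 0.53
grip_force: 0.0
```

Run:
```python
from h import *
s=sense(); c=optics.capture('wrist'); print(s['time_s'],s['eef_pos'],yaw(s),s['grip_width'],s['ft_force'])
cv2.imwrite('pics/w2.png',c['frame']); print(wproj(s,c,[.447,-.109,.081]))
```

```text
1.75 [ 0.44654814 -0.11063434  0.23109911] 52.269550726193074 0.5299888660572999 [0.10482943 0.7610108  0.83183773]
[248.29175516 172.72513033]
```

View pics/w2.png

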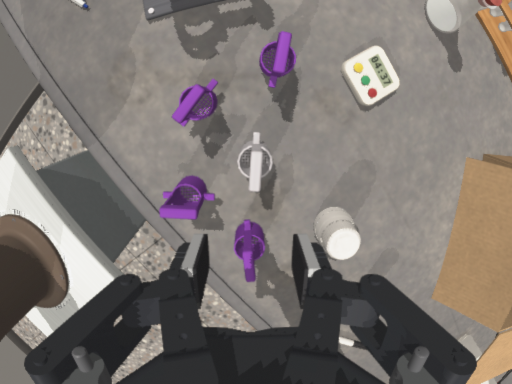

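The wrist view shows the steel sieve at about (256,165), its bar nearly along image vertical (about 147–190). The closest purple one is at (250,250).

Run:
```python
from h import *
s=sense(); c=optics.capture('wrist'); f=c['frame']; g=f.min(2)
m=(g>165).astype(np.uint8); m[:,:230]=0;m[:,285:]=0;m[:125]=0;m[205:]=0
n,l,st,ce=cv2.connectedComponentsWithStats(m); print(st[1:][st[1:,4]>15].tolist())
for r in range(132,196,3):
    x=np.where(m[r])[0]; print(r,x.min() if len(x) else None,x.max() if len(x) else None, end=' | ')
k=1+np.argmax(st[1:,4]); mm=cv2.morphologyEx((l==k).astype(np.uint8),cv2.MORPH_OPEN,np.ones((7,7)))
b=cv2.boxPoints(cv2.minAreaRect(cv2.findNonZero(mm))); print('\n',b)
P=np.array([wonz(s,c,p,.088) for p in b]); print(P.round(4)); print('c',P.mean(0))
for i in range(2): d=P[i+1]-P[i]; print(np.linalg.norm(d),np.degrees(np.arctan2(d[1],d[0])))
```

```text
[[252, 132, 8, 12, 80], [237, 145, 25, 46, 534], [261, 146, 11, 23, 47]]
132 253 259 | 135 253 259 | 138 253 258 | 141 252 258 | 144 None None | 147 245 264 | 150 242 267 | 153 239 269 | 156 238 271 | 159 238 271 | 162 237 271 | 165 238 271 | 168 239 270 | 171 240 260 | 174 243 260 | 177 249 259 | 180 249 259 | 183 249 259 | 186 249 259 | 189 249 258 | 192 None None | 195 None None | 
 [[247.86801 189.8477 ]
 [250.69035 150.335  ]
 [261.70557 151.12181]
 [258.88324 190.6345 ]]
[[ 0.4366 -0.1218  0.088 ]
 [ 0.4637 -0.0916  0.088 ]
 [ 0.4717 -0.0988  0.088 ]
 [ 0.4449 -0.1293  0.088 ]]
c [ 0.45423062 -0.11035343  0.088     ]
0.0405603329000365 48.15578649160329
0.01078196567950008 -41.90200421053073
```

Emit:
send_rows(
  commands=[
    {"x": 4, "y": 0, "z": -20, "spin": -2, "fingers": 45},
    {"x": 4, "y": 0, "z": -35, "spin": -2, "fingers": 45},
    {"x": 0, "y": 0, "z": -35, "spin": 0, "fingers": 45},
    {"x": 0, "y": 0, "z": -30, "spin": 0, "fingers": 45},
    {"x": 0, "y": 0, "z": -25, "spin": 0, "fingers": 45},
    {"x": 0, "y": 0, "z": -14, "spin": 0, "fingers": 45},
    {"x": 0, "y": 0, "z": -9, "spin": 0, "fingers": 45},
    {"x": 0, "y": 0, "z": 0, "spin": 0, "fingers": 45},
    {"x": 0, "y": 0, "z": 0, "spin": 0, "fingers": 45},
  ],
)

```text
time_s: 2.75
eef_pos: [0.4553, -0.1108, 0.0638]
tool_rot: [0.0, 0.913, 0.408, 0.0]
ft_force: [0.4, 0.2, 1.2]
grip_width: 0.524
grip_force: 0.0
```

Run:
```python
from h import *
s=sense(); c=optics.capture('wrist'); t=optics.capture('top');print(s['time_s'],s['eef_pos'],yaw(s),s['grip_width'],s['ft_force'])
u=cv2.resize(t['frame'][160:260,220:320],(288,288))
f=c['frame'].copy(); cv2.imwrite('pics/w3.png',np.hstack([f,np.vstack([u,np.zeros((96,288,3),np.uint8)])]))
```

```text
2.75 [ 0.45530066 -0.11084921  0.06380174] 48.189731261033444 0.5236902509530452 [0.35437248 0.17525689 1.17428585]
```

View pics/w3.png

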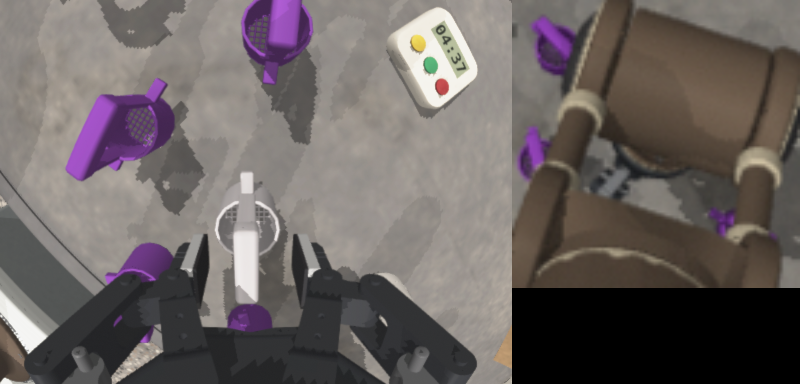

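The bar (about (245,228) to (246,303)) lies between the pads and the sieve is still upright. Closing.

Emit:
send_rows(
  commands=[
    {"x": 0, "y": 0, "z": 0, "spin": 0, "fingers": 20},
    {"x": 0, "y": 0, "z": 0, "spin": 0, "fingers": 14},
    {"x": 0, "y": 0, "z": 0, "spin": 0, "fingers": 5},
    {"x": 0, "y": 0, "z": 0, "spin": 0, "fingers": 5},
    {"x": 0, "y": 0, "z": 0, "spin": 0, "fingers": 5},
    {"x": 0, "y": 0, "z": 0, "spin": 0, "fingers": 5},
  ],
  squeeze=40,
)

```text
time_s: 3.45
eef_pos: [0.4552, -0.1098, 0.0639]
tool_rot: [-0.0, 0.913, 0.409, 0.0]
ft_force: [-2.1, 1.4, 6.9]
grip_width: 0.129
grip_force: 42.0
```

Run:
```python
from h import *
s=sense(); c=optics.capture('wrist'); f=c['frame']
print(s['eef_pos'],yaw(s),s['grip_width'],s['grip_force'],s['ft_force'])
g=f.min(2); m=(g>150)
for r in range(165,330,4):
    x=np.where(m[r,200:300])[0]+200; print(r,(x.min(),x.max(),len(x)) if len(x) else None, end=' | ')
ax=np.array([np.cos(np.radians(yaw(s))),np.sin(np.radians(yaw(s)))])
T=s['eef_pos']
for d in (-.021,0,.021): print(d,wproj(s,c,[*(T[:2]+d*ax),.088]),wproj(s,c,[*(T[:2]+d*ax),.074]))
for d in (.033,.02): print('lug top',d,wproj(s,c,[*(T[:2]+d*ax),.030]))
cv2.imwrite('pics/w4.png',f)
```

```text
[ 0.45520138 -0.10982094  0.06391329] 48.26300617167383 0.12851362628556695 41.978949308395386 [-2.09392071  1.35330642  6.92674322]
165 None | 169 None | 173 (np.int64(243), np.int64(254), 12) | 177 (np.int64(243), np.int64(255), 13) | 181 (np.int64(243), np.int64(255), 13) | 185 (np.int64(237), np.int64(255), 19) | 189 (np.int64(230), np.int64(255), 26) | 193 (np.int64(228), np.int64(255), 28) | 197 (np.int64(226), np.int64(255), 30) | 201 (np.int64(225), np.int64(260), 34) | 205 (np.int64(224), np.int64(267), 39) | 209 (np.int64(223), np.int64(272), 31) | 213 (np.int64(221), np.int64(275), 28) | 217 (np.int64(220), np.int64(278), 26) | 221 (np.int64(218), np.int64(280), 25) | 225 (np.int64(217), np.int64(280), 24) | 229 (np.int64(217), np.int64(281), 28) | 233 (np.int64(217), np.int64(280), 41) | 237 (np.int64(218), np.int64(279), 42) | 241 (np.int64(200), np.int64(274), 41) | 245 (np.int64(200), np.int64(274), 42) | 249 (np.int64(200), np.int64(275), 46) | 253 (np.int64(200), np.int64(275), 47) | 257 (np.int64(202), np.int64(276), 45) | 261 (np.int64(223), np.int64(277), 37) | 265 (np.int64(223), np.int64(277), 35) | 269 (np.int64(229), np.int64(271), 25) | 273 (np.int64(244), np.int64(269), 21) | 277 (np.int64(246), np.int64(261), 16) | 281 (np.int64(243), np.int64(261), 19) | 285 (np.int64(241), np.int64(258), 18) | 289 (np.int64(241), np.int64(260), 20) | 293 (np.int64(241), np.int64(258), 18) | 297 (np.int64(241), np.int64(258), 18) | 301 (np.int64(241), np.int64(258), 18) | 305 None | 309 None | 313 None | 317 None | 321 None | 325 None | 329 None | -0.021 [247.86902814 302.81177695] [248.01112948 286.81831414]
0 [247.67699797 268.77773482] [247.85219713 254.08729492]
0.021 [247.48282664 228.86527305] [247.6948297  216.60235617]
lug top 0.033 [248.1268575  170.61553274]
lug top 0.02 [248.1794807  190.77588187]
```

The grip is centred within about 1 mm: bar end at row 303 against 302.8 predicted, lug tip at 172 against 170.6. Next I lift and go beside the ring for a close look.

Emit:
send_rows(
  commands=[
    {"x": 0, "y": 0, "z": 5, "spin": 0, "fingers": 5},
    {"x": 0, "y": 0, "z": 20, "spin": 0, "fingers": 5},
    {"x": 0, "y": 0, "z": 30, "spin": 0, "fingers": 5},
    {"x": 0, "y": 0, "z": 35, "spin": 0, "fingers": 5},
    {"x": 0, "y": 0, "z": 35, "spin": 0, "fingers": 5},
    {"x": 0, "y": 0, "z": 35, "spin": 0, "fingers": 5},
    {"x": 0, "y": 0, "z": 20, "spin": 0, "fingers": 5},
  ],
)

```text
time_s: 4.2
eef_pos: [0.456, -0.1104, 0.246]
tool_rot: [0.002, 0.913, 0.409, 0.001]
ft_force: [1.1, -0.0, -2.5]
grip_width: 0.136
grip_force: 40.9
```

Emit:
send_rows(
  commands=[
    {"x": 10, "y": 16, "z": 0, "spin": 6, "fingers": 5},
    {"x": 10, "y": 16, "z": 0, "spin": 6, "fingers": 5},
    {"x": 10, "y": 16, "z": 0, "spin": 6, "fingers": 5},
    {"x": 10, "y": 16, "z": 0, "spin": 6, "fingers": 5},
    {"x": 10, "y": 16, "z": 0, "spin": 6, "fingers": 5},
    {"x": 10, "y": 16, "z": 0, "spin": 6, "fingers": 5},
    {"x": 10, "y": 16, "z": 0, "spin": 6, "fingers": 5},
    {"x": 10, "y": 16, "z": 0, "spin": 6, "fingers": 5},
    {"x": 8, "y": 16, "z": 0, "spin": 6, "fingers": 5},
    {"x": 5, "y": 15, "z": 0, "spin": 5, "fingers": 5},
    {"x": 0, "y": 0, "z": 0, "spin": 0, "fingers": 5},
    {"x": 0, "y": 0, "z": 0, "spin": 0, "fingers": 5},
  ],
)

```text
time_s: 5.4
eef_pos: [0.5473, 0.0488, 0.2425]
tool_rot: [-0.0, 0.593, 0.805, -0.001]
ft_force: [0.3, -0.1, -3.9]
grip_width: 0.13
grip_force: 40.8
```

Run:
```python
from h import *
s=sense(); c=optics.capture('wrist'); print(s['time_s'],s['eef_pos'],yaw(s),s['grip_width'],s['grip_force'],s['ft_force'])
cv2.imwrite('pics/w5.png',c['frame']); cv2.imwrite('pics/w5v.png',cv2.resize(c['frame'],(800,600))); print(wproj(s,c,[.522,.135,.139]))
```

```text
5.4 [0.54728954 0.04883933 0.24249213] 107.22518912776673 0.1302916908630889 40.840466022491455 [ 0.33876026 -0.14195293 -3.89061153]
[251.90076293  81.8956049 ]
```

View pics/w5v.png

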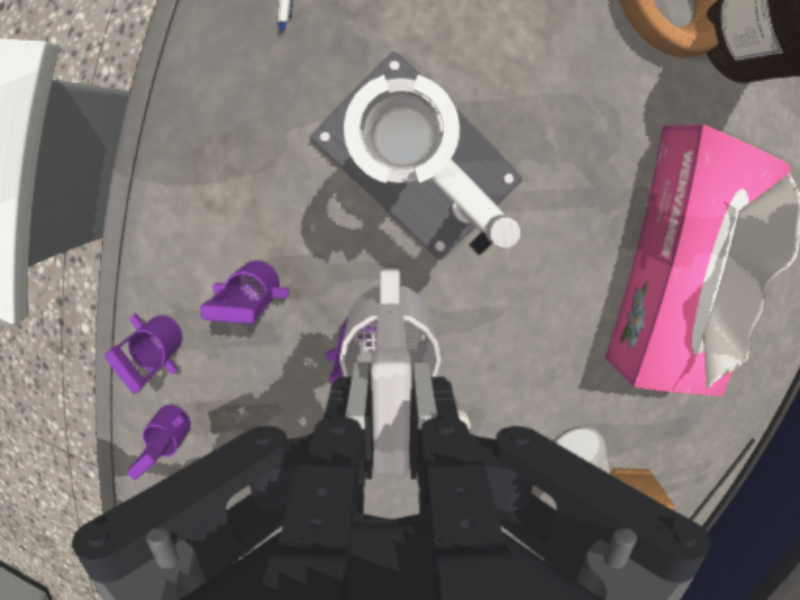

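The wrist view shows the ring with its centre at about (401,129) (scaled). Its slots are at the top (405,82) and bottom (398,176), and the post cap is at (505,232). Now fitting the ring and post.

Run:
```python
from h import *
s=sense(); f=cv2.imread('pics/w5.png'); c=optics.capture('wrist')
g=f.min(2); m=(g>170).astype(np.uint8); m[:,:210]=0; m[:,340:]=0; m[165:]=0; m[:40]=0
# cast every bright pixel onto z=.139, keep the ring's annulus, fit circles to outer edge
ys,xs=np.where(m); P=np.array([wonz(s,c,(x,y),.139)[:2] for x,y in zip(xs,ys)])
C=wonz(s,c,(257,82.6),.139)[:2]; print('init',C)
for it in range(8):
    d=P-C; r=np.hypot(*d.T); a=np.degrees(np.arctan2(d[:,1],d[:,0]))
    E=[];I=[]
    for k in range(-180,180,8):
        w=(abs(a-k)<4)&(r<.036)
        if w.sum()>4 and not -65<k<5: E.append(C+r[w].max()*np.array([np.cos(np.radians(k)),np.sin(np.radians(k))])); 
    (E_)=np.array(E); A=np.c_[2*E_,np.ones(len(E_))]; z=np.linalg.lstsq(A,(E_**2).sum(1),rcond=None)[0]; C=z[:2]; R=np.sqrt(z[2]+C@C)
print('fit',C,R,len(E))
d=P-C; r=np.hypot(*d.T); a=np.degrees(np.arctan2(d[:,1],d[:,0]))
print([(k,int(((abs(a-k)<3)&(r>.0215)&(r<.031)).sum())) for k in range(-180,180,6)])
pc=wonz(s,c,(505*.64,232*.64),.137)[:2]; v=pc-C; print('post',pc,np.hypot(*v),np.degrees(np.arctan2(v[1],v[0])))
cv2.imwrite('pics/ring.png',cv2.resize(f[40:165,205:345],None,fx=5,fy=4.6,interpolation=cv2.INTER_CUBIC)[:600,:800])
```

```text
init [0.52617646 0.13535682]
fit [0.52511143 0.13685165] 0.030042544235030215 36
[(-180, 16), (-174, 32), (-168, 33), (-162, 33), (-156, 37), (-150, 33), (-144, 36), (-138, 35), (-132, 36), (-126, 38), (-120, 37), (-114, 33), (-108, 37), (-102, 40), (-96, 38), (-90, 35), (-84, 33), (-78, 31), (-72, 31), (-66, 20), (-60, 12), (-54, 25), (-48, 34), (-42, 35), (-36, 34), (-30, 34), (-24, 33), (-18, 34), (-12, 36), (-6, 34), (0, 35), (6, 34), (12, 35), (18, 37), (24, 35), (30, 35), (36, 33), (42, 35), (48, 33), (54, 33), (60, 31), (66, 35), (72, 32), (78, 33), (84, 30), (90, 25), (96, 15), (102, 16), (108, 15), (114, 19), (120, 17), (126, 25), (132, 30), (138, 30), (144, 30), (150, 29), (156, 32), (162, 32), (168, 31), (174, 30)]
post [0.5972817  0.10000826] 0.0810307568901929 -27.044607145894872
```

View pics/ring.png

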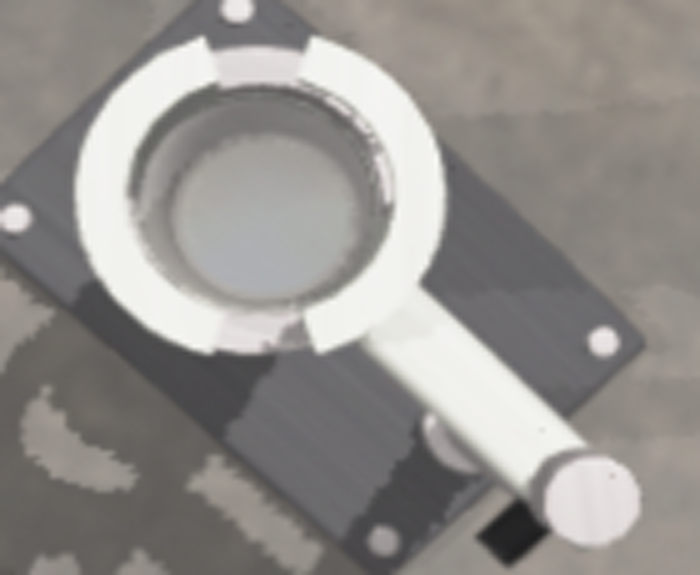

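The fit gives a ring centre of (0.525, 0.137) with R 30.0 mm, and the post 81 mm from it at -27°, so the slot line is about 107.8°. After the sieve's observed offset, the TCP target is (0.524, 0.137).

Emit:
send_rows(
  commands=[
    {"x": -3, "y": 12, "z": 0, "spin": 0.6, "fingers": 5},
    {"x": -5, "y": 20, "z": 0, "spin": 0, "fingers": 5},
    {"x": -6, "y": 23, "z": 0, "spin": 0, "fingers": 5},
    {"x": -5, "y": 20, "z": 0, "spin": 0, "fingers": 5},
    {"x": -4, "y": 13, "z": 0, "spin": 0, "fingers": 5},
    {"x": 0, "y": 0, "z": -10, "spin": 0, "fingers": 5},
    {"x": 0, "y": 0, "z": -15, "spin": 0, "fingers": 5},
    {"x": 0, "y": 0, "z": -9, "spin": 0, "fingers": 5},
    {"x": 0, "y": 0, "z": 0, "spin": 0, "fingers": 5},
    {"x": 0, "y": 0, "z": 0, "spin": 0, "fingers": 5},
    {"x": 0, "y": 0, "z": 0, "spin": 0, "fingers": 5},
  ],
)

```text
time_s: 6.6
eef_pos: [0.5255, 0.1366, 0.2095]
tool_rot: [0.0, 0.589, 0.808, 0.0]
ft_force: [1.0, 0.4, -1.7]
grip_width: 0.13
grip_force: 40.8
```

Run:
```python
from h import *
s=sense(); c=optics.capture('wrist'); b=optics.capture('top'); a=optics.capture('scene'); print(s['time_s'],s['eef_pos'],yaw(s),s['ft_force'],s['ft_torque'])
f=c['frame'];p=wproj(s,c,[.524,.137,.139]);print(p)
q=proj(a,[.524,.137,.17]).astype(int); print(q)
u=cv2.resize(a['frame'][q[1]-40:q[1]+40,q[0]-40:q[0]+40],(384,384),interpolation=2)
w=cv2.resize(f[130:322,150:350],(416,384),interpolation=2)
cv2.imwrite('pics/w6.png',np.hstack([u,w]))
```

```text
6.6 [0.52552707 0.13659173 0.20953519] 107.81905355855855 [ 0.96458901  0.38526845 -1.65519543] [-0.06770053 -0.0441641   0.02777742]
[248.33440777 199.01066859]
[181 195]
```

View pics/w6.png

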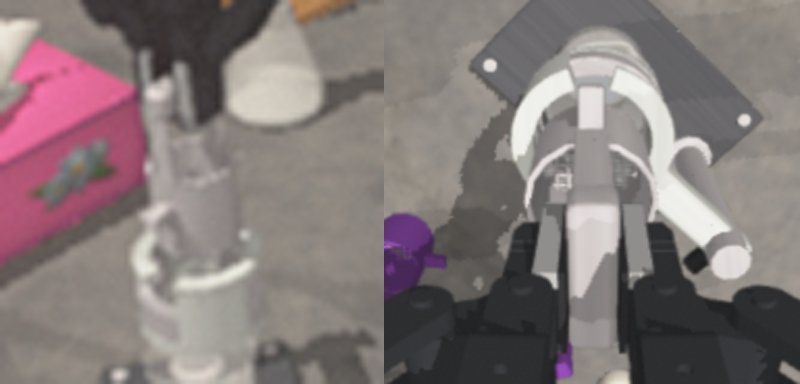

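The held lug lines up with the slot (column 592, slot 572–612) and the cup is centred in the ring laterally. Lowering gently and watching the force.

Emit:
send_rows(
  commands=[
    {"x": 0, "y": 0.5, "z": -3, "spin": 0, "fingers": 5},
    {"x": 0, "y": 0, "z": -3, "spin": 0, "fingers": 5},
    {"x": 0, "y": 0, "z": -3, "spin": 0, "fingers": 5},
    {"x": 0, "y": 0, "z": -2, "spin": 0, "fingers": 5},
    {"x": 0, "y": 0, "z": 0, "spin": 0, "fingers": 5},
  ],
)

```text
time_s: 7.25
eef_pos: [0.5245, 0.1374, 0.1977]
tool_rot: [-0.0, 0.589, 0.808, -0.0]
ft_force: [0.3, -0.0, -2.9]
grip_width: 0.126
grip_force: 40.8
```

No contact, and the cup's bottom is already below the mouth.

Emit:
send_rows(
  commands=[
    {"x": 0, "y": 0, "z": -3, "spin": 0, "fingers": 5},
    {"x": 0, "y": 0, "z": -3, "spin": 0, "fingers": 5},
    {"x": 0, "y": 0, "z": -3, "spin": 0, "fingers": 5},
    {"x": 0, "y": 0, "z": -3, "spin": 0, "fingers": 5},
    {"x": 0, "y": 0, "z": -3, "spin": 0, "fingers": 5},
    {"x": 0, "y": 0, "z": 0, "spin": 0, "fingers": 5},
  ],
)

```text
time_s: 7.85
eef_pos: [0.5245, 0.1374, 0.1826]
tool_rot: [-0.0, 0.589, 0.808, -0.0]
ft_force: [-0.7, 0.6, -1.8]
grip_width: 0.133
grip_force: 40.8
```

Emit:
send_rows(
  commands=[
    {"x": 0, "y": 0, "z": -2, "spin": 0, "fingers": 5},
    {"x": 0, "y": 0, "z": -2, "spin": 0, "fingers": 5},
    {"x": 0, "y": 0, "z": -2, "spin": 0, "fingers": 5},
    {"x": 0, "y": 0, "z": -2, "spin": 0, "fingers": 5},
    {"x": 0, "y": 0, "z": 0, "spin": 0, "fingers": 5},
  ],
)

```text
time_s: 8.35
eef_pos: [0.5247, 0.1374, 0.1749]
tool_rot: [-0.0, 0.589, 0.808, -0.0]
ft_force: [-0.6, 0.3, -2.3]
grip_width: 0.129
grip_force: 40.8
```

Emit:
send_rows(
  commands=[
    {"x": 0, "y": 0, "z": -2, "spin": 0, "fingers": 5},
    {"x": 0, "y": 0, "z": -2, "spin": 0, "fingers": 5},
    {"x": 0, "y": 0, "z": -2, "spin": 0, "fingers": 5},
    {"x": 0, "y": 0, "z": -2, "spin": 0, "fingers": 5},
    {"x": 0, "y": 0, "z": 0, "spin": 0, "fingers": 5},
  ],
)

```text
time_s: 8.85
eef_pos: [0.5247, 0.1374, 0.1668]
tool_rot: [-0.0, 0.589, 0.808, -0.0]
ft_force: [-0.3, -0.3, -2.4]
grip_width: 0.13
grip_force: 40.8
```

Emit:
send_rows(
  commands=[
    {"x": 0, "y": 0, "z": -1, "spin": 0, "fingers": 5},
    {"x": 0, "y": 0, "z": -1, "spin": 0, "fingers": 5},
    {"x": 0, "y": 0, "z": 0, "spin": 0, "fingers": 5},
  ],
)

```text
time_s: 9.15
eef_pos: [0.5249, 0.1375, 0.1652]
tool_rot: [-0.0, 0.589, 0.808, -0.0]
ft_force: [-0.4, 0.3, -2.3]
grip_width: 0.133
grip_force: 40.8
```

Emit:
send_rows(
  commands=[
    {"x": 0, "y": 0, "z": -0.7, "spin": 0, "fingers": 5},
    {"x": 0, "y": 0, "z": -0.7, "spin": 0, "fingers": 5},
    {"x": 0, "y": 0, "z": 0, "spin": 0, "fingers": 5},
  ],
)

```text
time_s: 9.45
eef_pos: [0.5249, 0.1375, 0.1638]
tool_rot: [-0.0, 0.589, 0.808, -0.0]
ft_force: [-1.1, 1.0, -1.5]
grip_width: 0.128
grip_force: 40.8
```

Emit:
send_rows(
  commands=[
    {"x": 0, "y": 0, "z": -0.7, "spin": 0, "fingers": 5},
    {"x": 0, "y": 0, "z": 0, "spin": 0, "fingers": 5},
  ],
)

```text
time_s: 9.65
eef_pos: [0.5249, 0.1375, 0.1631]
tool_rot: [-0.0, 0.589, 0.808, -0.0]
ft_force: [0.4, -0.2, -2.1]
grip_width: 0.131
grip_force: 40.8
```

Emit:
send_rows(
  commands=[
    {"x": 0, "y": 0, "z": -0.5, "spin": 0, "fingers": 5},
    {"x": 0, "y": 0, "z": 0, "spin": 0, "fingers": 5},
  ],
)

```text
time_s: 9.85
eef_pos: [0.5249, 0.1375, 0.1626]
tool_rot: [-0.0, 0.589, 0.808, -0.0]
ft_force: [-0.0, -0.8, -2.2]
grip_width: 0.131
grip_force: 40.8
```

Emit:
send_rows(
  commands=[
    {"x": 0, "y": 0, "z": -0.5, "spin": 0, "fingers": 5},
    {"x": 0, "y": 0, "z": 0, "spin": 0, "fingers": 5},
  ],
)

```text
time_s: 10.05
eef_pos: [0.5249, 0.1375, 0.1621]
tool_rot: [-0.0, 0.589, 0.808, -0.0]
ft_force: [-0.4, 0.4, -2.4]
grip_width: 0.128
grip_force: 40.8
```

Emit:
send_rows(
  commands=[
    {"x": 0, "y": 0, "z": -0.5, "spin": 0, "fingers": 5},
    {"x": 0, "y": 0, "z": 0, "spin": 0, "fingers": 5},
  ],
)

```text
time_s: 10.25
eef_pos: [0.5251, 0.1375, 0.1618]
tool_rot: [0.0, 0.589, 0.808, 0.0]
ft_force: [0.6, 0.6, -1.4]
grip_width: 0.13
grip_force: 40.9
```

Emit:
send_rows(
  commands=[
    {"x": 0, "y": 0, "z": -0.4, "spin": 0, "fingers": 5},
    {"x": 0, "y": 0, "z": 0, "spin": 0, "fingers": 5},
  ],
)

```text
time_s: 10.45
eef_pos: [0.5252, 0.1375, 0.1617]
tool_rot: [0.0, 0.589, 0.808, 0.0]
ft_force: [-0.8, -0.2, 2.0]
grip_width: 0.132
grip_force: 41.3
```

Emit:
send_rows(
  commands=[
    {"x": 0, "y": 0, "z": -0.4, "spin": 0, "fingers": 5},
    {"x": 0, "y": 0, "z": 0, "spin": 0, "fingers": 5},
  ],
)

```text
time_s: 10.65
eef_pos: [0.5253, 0.1375, 0.1617]
tool_rot: [0.0, 0.589, 0.808, 0.0]
ft_force: [-1.7, -0.1, 5.1]
grip_width: 0.132
grip_force: 41.8
```

Contact: the lugs are on the track at TCP z 0.1617, and press builds at about 8 N/mm. I ease it to about 4 N and turn clockwise.

Emit:
send_rows(
  commands=[
    {"x": 0, "y": 0, "z": 0.4, "spin": 0, "fingers": 5},
    {"x": 0, "y": 0, "z": 0, "spin": -2, "fingers": 5},
    {"x": 0, "y": 0, "z": 0, "spin": -3, "fingers": 5},
    {"x": 0, "y": 0, "z": 0, "spin": -3, "fingers": 5},
    {"x": 0, "y": 0, "z": 0, "spin": -3, "fingers": 5},
    {"x": 0, "y": 0, "z": 0, "spin": 0, "fingers": 5},
  ],
)

```text
time_s: 11.25
eef_pos: [0.5259, 0.1376, 0.1617]
tool_rot: [0.001, 0.664, 0.748, 0.001]
ft_force: [-0.3, -0.8, 2.7]
grip_width: 0.129
grip_force: 41.6
```

Run:
```python
from h import *
s=sense(); print(s['time_s'],s['eef_pos'],yaw(s),s['ft_force'],s['ft_torque'])
```

```text
11.25 [0.52590891 0.13764104 0.16173964] 96.85696749143685 [-0.25589627 -0.75755124  2.69958005] [ 0.04648578 -0.03196726 -0.05661797]
```

Emit:
send_rows(
  commands=[
    {"x": 0, "y": 0, "z": 0, "spin": -3, "fingers": 5},
    {"x": 0, "y": 0, "z": 0, "spin": -3, "fingers": 5},
    {"x": 0, "y": 0, "z": 0, "spin": -3, "fingers": 5},
    {"x": 0, "y": 0, "z": 0, "spin": -3, "fingers": 5},
    {"x": 0, "y": 0, "z": 0, "spin": -3, "fingers": 5},
    {"x": 0, "y": 0, "z": 0, "spin": -3, "fingers": 5},
    {"x": 0, "y": 0, "z": 0, "spin": 0, "fingers": 5},
  ],
)

```text
time_s: 11.95
eef_pos: [0.5258, 0.1376, 0.1617]
tool_rot: [0.001, 0.772, 0.635, 0.001]
ft_force: [0.3, 0.0, 3.6]
grip_width: 0.127
grip_force: 41.6
```

```bash
cat > st.py <<'E'
from h import *
s=sense(); print(s['time_s'],s['eef_pos'].round(4),yaw(s).round(2),s['ft_force'].round(1),s['ft_torque'].round(3))
E
python3 st.py
```

```text
11.95 [0.5258 0.1376 0.1617] 78.91 [0.3 0.  3.6] [-0.015 -0.082 -0.031]
```

29° turned, still on the track. Smaller steps from here, reading after each.

Emit:
send_rows(
  commands=[
    {"x": 0, "y": 0, "z": 0, "spin": -2, "fingers": 5},
    {"x": 0, "y": 0, "z": 0, "spin": -2, "fingers": 5},
    {"x": 0, "y": 0, "z": 0, "spin": -2, "fingers": 5},
    {"x": 0, "y": 0, "z": 0, "spin": 0, "fingers": 5},
  ],
)

```text
time_s: 12.35
eef_pos: [0.5257, 0.1376, 0.1617]
tool_rot: [0.0, 0.804, 0.594, 0.001]
ft_force: [0.2, -0.0, 3.5]
grip_width: 0.132
grip_force: 41.7
```

Emit:
send_rows(
  commands=[
    {"x": 0, "y": 0, "z": 0, "spin": -2, "fingers": 5},
    {"x": 0, "y": 0, "z": 0, "spin": -1, "fingers": 5},
    {"x": 0, "y": 0, "z": 0, "spin": 0, "fingers": 5},
  ],
)

```text
time_s: 12.65
eef_pos: [0.5256, 0.1376, 0.1617]
tool_rot: [0.0, 0.82, 0.573, 0.001]
ft_force: [0.1, 0.6, 5.2]
grip_width: 0.131
grip_force: 41.8
```

Emit:
send_rows(
  commands=[
    {"x": 0, "y": 0, "z": 0, "spin": -2, "fingers": 5},
    {"x": 0, "y": 0, "z": 0, "spin": -1, "fingers": 5},
    {"x": 0, "y": 0, "z": 0, "spin": 0, "fingers": 5},
  ],
)

```text
time_s: 12.95
eef_pos: [0.5255, 0.1376, 0.1617]
tool_rot: [0.0, 0.834, 0.551, 0.001]
ft_force: [1.1, -0.3, 4.3]
grip_width: 0.135
grip_force: 41.9
```

Emit:
send_rows(
  commands=[
    {"x": 0, "y": 0, "z": 0, "spin": -2, "fingers": 5},
    {"x": 0, "y": 0, "z": 0, "spin": -1, "fingers": 5},
    {"x": 0, "y": 0, "z": 0, "spin": 0, "fingers": 5},
  ],
)

```text
time_s: 13.25
eef_pos: [0.5254, 0.1376, 0.1617]
tool_rot: [0.0, 0.849, 0.529, 0.0]
ft_force: [0.6, 0.1, 5.4]
grip_width: 0.132
grip_force: 41.9
```

Emit:
send_rows(
  commands=[
    {"x": 0, "y": 0, "z": 0, "spin": -2, "fingers": 5},
    {"x": 0, "y": 0, "z": 0, "spin": -1, "fingers": 5},
    {"x": 0, "y": 0, "z": 0, "spin": 0, "fingers": 5},
  ],
)

```text
time_s: 13.55
eef_pos: [0.5253, 0.1375, 0.1617]
tool_rot: [0.0, 0.862, 0.507, 0.0]
ft_force: [0.7, -0.4, 5.6]
grip_width: 0.132
grip_force: 41.9
```

Emit:
send_rows(
  commands=[
    {"x": 0, "y": 0, "z": 0, "spin": -2, "fingers": 5},
    {"x": 0, "y": 0, "z": 0, "spin": -1, "fingers": 5},
    {"x": 0, "y": 0, "z": 0, "spin": 0, "fingers": 5},
  ],
)

```text
time_s: 13.85
eef_pos: [0.5253, 0.1375, 0.1617]
tool_rot: [0.0, 0.875, 0.484, 0.0]
ft_force: [-0.7, -0.3, 5.2]
grip_width: 0.128
grip_force: 41.9
```

Emit:
send_rows(
  commands=[
    {"x": 0, "y": 0, "z": 0, "spin": -2, "fingers": 5},
    {"x": 0, "y": 0, "z": 0, "spin": -1, "fingers": 5},
    {"x": 0, "y": 0, "z": 0, "spin": 0, "fingers": 5},
  ],
)

```text
time_s: 14.15
eef_pos: [0.5253, 0.1375, 0.1617]
tool_rot: [0.0, 0.887, 0.461, 0.0]
ft_force: [0.4, 0.1, 5.8]
grip_width: 0.135
grip_force: 41.9
```

Emit:
send_rows(
  commands=[
    {"x": 0, "y": 0, "z": 0.2, "spin": -2, "fingers": 5},
    {"x": 0, "y": 0, "z": 0, "spin": -1, "fingers": 5},
    {"x": 0, "y": 0, "z": 0, "spin": 0, "fingers": 5},
  ],
)

```text
time_s: 14.45
eef_pos: [0.5252, 0.1375, 0.1617]
tool_rot: [0.0, 0.899, 0.437, 0.0]
ft_force: [0.8, 0.2, 6.0]
grip_width: 0.132
grip_force: 41.9
```

Emit:
send_rows(
  commands=[
    {"x": 0, "y": 0, "z": 0, "spin": -2, "fingers": 5},
    {"x": 0, "y": 0, "z": 0, "spin": -1, "fingers": 5},
    {"x": 0, "y": 0, "z": 0, "spin": 0, "fingers": 5},
  ],
)

```text
time_s: 14.75
eef_pos: [0.5251, 0.1375, 0.1617]
tool_rot: [-0.0, 0.91, 0.414, 0.0]
ft_force: [0.5, -0.5, 5.3]
grip_width: 0.129
grip_force: 41.9
```

Emit:
send_rows(
  commands=[
    {"x": 0, "y": 0, "z": 0, "spin": -2, "fingers": 5},
    {"x": 0, "y": 0, "z": 0, "spin": -1, "fingers": 5},
    {"x": 0, "y": 0, "z": 0, "spin": 0, "fingers": 5},
  ],
)

```text
time_s: 15.05
eef_pos: [0.525, 0.1375, 0.1616]
tool_rot: [-0.0, 0.921, 0.39, 0.0]
ft_force: [1.2, -0.1, 5.3]
grip_width: 0.128
grip_force: 41.9
```

Emit:
send_rows(
  commands=[
    {"x": 0, "y": 0, "z": 0, "spin": -2, "fingers": 5},
    {"x": 0, "y": 0, "z": 0, "spin": -1, "fingers": 5},
    {"x": 0, "y": 0, "z": 0, "spin": 0, "fingers": 5},
  ],
)

```text
time_s: 15.35
eef_pos: [0.5249, 0.1376, 0.1616]
tool_rot: [-0.0, 0.931, 0.366, -0.0]
ft_force: [0.2, -0.0, 5.7]
grip_width: 0.126
grip_force: 41.9
```

Emit:
send_rows(
  commands=[
    {"x": 0, "y": 0, "z": 0, "spin": -2, "fingers": 5},
    {"x": 0, "y": 0, "z": 0, "spin": -1, "fingers": 5},
    {"x": 0, "y": 0, "z": 0, "spin": 0, "fingers": 5},
  ],
)

```text
time_s: 15.65
eef_pos: [0.5245, 0.1376, 0.1613]
tool_rot: [-0.0, 0.94, 0.341, -0.0]
ft_force: [-1.1, -0.5, 5.7]
grip_width: 0.132
grip_force: 41.9
```

```bash
python3 st.py
```

```text
15.65 [0.5245 0.1376 0.1613] 39.87 [-1.1 -0.5  5.7] [0.186 0.135 0.015]
```

Emit:
send_rows(
  commands=[
    {"x": 0, "y": 0, "z": 0, "spin": -2, "fingers": 5},
    {"x": 0, "y": 0, "z": 0, "spin": -1, "fingers": 5},
    {"x": 0, "y": 0, "z": 0, "spin": 0, "fingers": 5},
  ],
)

```text
time_s: 15.95
eef_pos: [0.5246, 0.1377, 0.1611]
tool_rot: [-0.0, 0.949, 0.316, -0.0]
ft_force: [-0.7, 1.0, 3.7]
grip_width: 0.13
grip_force: 41.6
```

```bash
python3 st.py
```

```text
15.95 [0.5246 0.1377 0.1611] 36.88 [-0.7  1.   3.7] [0.314 0.094 0.042]
```

The height is falling (0.1611) and a moment has appeared, so one lug is starting into its notch. Pressing lightly without turning.

Emit:
send_rows(
  commands=[
    {"x": 0, "y": 0, "z": -0.4, "spin": 0, "fingers": 5},
    {"x": 0, "y": 0, "z": 0, "spin": 0, "fingers": 5},
  ],
)

```text
time_s: 16.15
eef_pos: [0.5246, 0.1376, 0.161]
tool_rot: [-0.0, 0.949, 0.316, -0.0]
ft_force: [-1.7, 1.0, 4.2]
grip_width: 0.137
grip_force: 41.8
```

```bash
python3 st.py
```

```text
16.15 [0.5246 0.1376 0.161 ] 36.88 [-1.7  1.   4.2] [0.33  0.219 0.042]
```

Emit:
send_rows(
  commands=[
    {"x": 0, "y": 0, "z": 0, "spin": -1, "fingers": 5},
    {"x": 0, "y": 0, "z": 0, "spin": 0, "fingers": 5},
  ],
)

```text
time_s: 16.35
eef_pos: [0.5248, 0.1375, 0.1607]
tool_rot: [-0.0, 0.952, 0.308, -0.0]
ft_force: [-0.5, 0.9, 1.3]
grip_width: 0.127
grip_force: 41.5
```

```bash
python3 st.py
```

```text
16.35 [0.5248 0.1375 0.1607] 35.83 [-0.5  0.9  1.3] [0.223 0.067 0.082]
```

Emit:
send_rows(
  commands=[
    {"x": 0, "y": 0, "z": 0, "spin": -1, "fingers": 5},
    {"x": 0, "y": 0, "z": -0.4, "spin": 0, "fingers": 5},
    {"x": 0, "y": 0, "z": 0, "spin": 0, "fingers": 5},
  ],
)

```text
time_s: 16.65
eef_pos: [0.5247, 0.1371, 0.1598]
tool_rot: [0.0, 0.954, 0.3, -0.0]
ft_force: [0.1, 0.1, -2.3]
grip_width: 0.132
grip_force: 40.8
```

```bash
python3 st.py
```

```text
16.65 [0.5247 0.1371 0.1598] 34.86 [ 0.1  0.1 -2.3] [ 0.106 -0.168  0.045]
```

No load any more: both lugs are over the notches. Lowering.

Emit:
send_rows(
  commands=[
    {"x": 0, "y": 0, "z": -0.7, "spin": -1, "fingers": 5},
    {"x": 0, "y": 0, "z": -0.5, "spin": 0, "fingers": 5},
    {"x": 0, "y": 0, "z": 0, "spin": 0, "fingers": 5},
  ],
)

```text
time_s: 16.95
eef_pos: [0.5247, 0.1374, 0.1591]
tool_rot: [0.0, 0.957, 0.291, -0.0]
ft_force: [1.0, 0.2, -2.9]
grip_width: 0.131
grip_force: 40.8
```

```bash
python3 st.py
```

```text
16.95 [0.5247 0.1374 0.1591] 33.86 [ 1.   0.2 -2.9] [ 0.055 -0.133  0.001]
```

Emit:
send_rows(
  commands=[
    {"x": 0, "y": 0, "z": -0.7, "spin": 0, "fingers": 5},
    {"x": 0, "y": 0, "z": -0.7, "spin": 0, "fingers": 5},
    {"x": 0, "y": 0, "z": 0, "spin": 0, "fingers": 5},
  ],
)

```text
time_s: 17.25
eef_pos: [0.5247, 0.1375, 0.1579]
tool_rot: [-0.0, 0.957, 0.291, -0.0]
ft_force: [-0.6, 0.1, -1.9]
grip_width: 0.13
grip_force: 40.8
```

Emit:
send_rows(
  commands=[
    {"x": 0, "y": 0, "z": -0.7, "spin": 0, "fingers": 5},
    {"x": 0, "y": 0, "z": 0, "spin": 0, "fingers": 5},
  ],
)

```text
time_s: 17.45
eef_pos: [0.5248, 0.1375, 0.1572]
tool_rot: [-0.0, 0.957, 0.291, -0.0]
ft_force: [0.9, 0.2, -2.0]
grip_width: 0.132
grip_force: 40.8
```

Emit:
send_rows(
  commands=[
    {"x": 0, "y": 0, "z": -0.5, "spin": 0, "fingers": 5},
    {"x": 0, "y": 0, "z": 0, "spin": 0, "fingers": 5},
  ],
)

```text
time_s: 17.65
eef_pos: [0.5249, 0.1375, 0.1568]
tool_rot: [-0.0, 0.957, 0.291, -0.0]
ft_force: [-0.3, -0.3, -2.0]
grip_width: 0.132
grip_force: 40.8
```

Emit:
send_rows(
  commands=[
    {"x": 0, "y": 0, "z": -0.5, "spin": 0, "fingers": 5},
    {"x": 0, "y": 0, "z": 0, "spin": 0, "fingers": 5},
  ],
)

```text
time_s: 17.85
eef_pos: [0.5249, 0.1375, 0.1563]
tool_rot: [-0.0, 0.957, 0.291, -0.0]
ft_force: [0.0, 0.5, -2.3]
grip_width: 0.13
grip_force: 40.8
```

Emit:
send_rows(
  commands=[
    {"x": 0, "y": 0, "z": -0.4, "spin": 0, "fingers": 5},
    {"x": 0, "y": 0, "z": 0, "spin": 0, "fingers": 5},
  ],
)

```text
time_s: 18.05
eef_pos: [0.5249, 0.1375, 0.1559]
tool_rot: [-0.0, 0.957, 0.291, -0.0]
ft_force: [-0.4, 0.6, -2.5]
grip_width: 0.13
grip_force: 40.8
```

Emit:
send_rows(
  commands=[
    {"x": 0, "y": 0, "z": -0.3, "spin": 0, "fingers": 5},
    {"x": 0, "y": 0, "z": 0, "spin": 0, "fingers": 5},
  ],
)

```text
time_s: 18.25
eef_pos: [0.525, 0.1375, 0.1558]
tool_rot: [0.0, 0.957, 0.291, 0.0]
ft_force: [0.2, 0.1, -2.3]
grip_width: 0.129
grip_force: 41.0
```

```bash
python3 st.py
```

```text
18.25 [0.525  0.1375 0.1558] 33.86 [ 0.2  0.1 -2.3] [-0.067  0.089 -0.029]
```

The lugs are on the notch floor, 5.9 mm below the track. Releasing gently, then retreating upward.

Emit:
send_rows(
  commands=[
    {"x": 0, "y": 0, "z": 0, "spin": 0, "fingers": 12},
    {"x": 0, "y": 0, "z": 0, "spin": 0, "fingers": 15},
    {"x": 0, "y": 0, "z": 0, "spin": 0, "fingers": 20},
    {"x": 0, "y": 0, "z": 0, "spin": 0, "fingers": 30},
    {"x": 0, "y": 0, "z": 0, "spin": 0, "fingers": 36},
    {"x": 0, "y": 0, "z": 0, "spin": 0, "fingers": 36},
    {"x": 0, "y": 0, "z": 0, "spin": 0, "fingers": 36},
  ],
)

```text
time_s: 18.95
eef_pos: [0.525, 0.1375, 0.1557]
tool_rot: [0.0, 0.957, 0.291, 0.0]
ft_force: [-0.4, -0.3, 0.2]
grip_width: 0.419
grip_force: 0.0
```

Emit:
send_rows(
  commands=[
    {"x": 0, "y": 0, "z": 4, "spin": 0, "fingers": 36},
    {"x": 0, "y": 0, "z": 12, "spin": 0, "fingers": 36},
    {"x": 0, "y": 0, "z": 25, "spin": 0, "fingers": 36},
    {"x": 0, "y": 0, "z": 30, "spin": 0, "fingers": 36},
    {"x": 0, "y": 0, "z": 30, "spin": 0, "fingers": 36},
    {"x": -10, "y": -30, "z": 5, "spin": 0, "fingers": 36},
    {"x": -10, "y": -40, "z": 0, "spin": 0, "fingers": 36},
    {"x": 0, "y": 0, "z": 0, "spin": 0, "fingers": 36},
    {"x": 0, "y": 0, "z": 0, "spin": 0, "fingers": 36},
  ],
)

```text
time_s: 19.85
eef_pos: [0.5053, 0.0671, 0.2628]
tool_rot: [-0.0, 0.957, 0.29, 0.001]
ft_force: [0.2, 0.7, 0.3]
grip_width: 0.426
grip_force: 0.0
```

Run:
```python
from h import *
s=sense(); c=optics.capture('wrist'); a=optics.capture('scene'); print(s['time_s'],s['eef_pos'],s['ft_force'])
q=proj(a,[.525,.137,.15]).astype(int)
u=cv2.resize(a['frame'][q[1]-48:q[1]+48,q[0]-36:q[0]+36],(288,384),interpolation=2)
cv2.imwrite('pics/w7.png',np.hstack([u,c['frame']]))
```

```text
19.85 [0.50527008 0.06706048 0.26280179] [0.16164077 0.71683468 0.32969096]
```

View pics/w7.png

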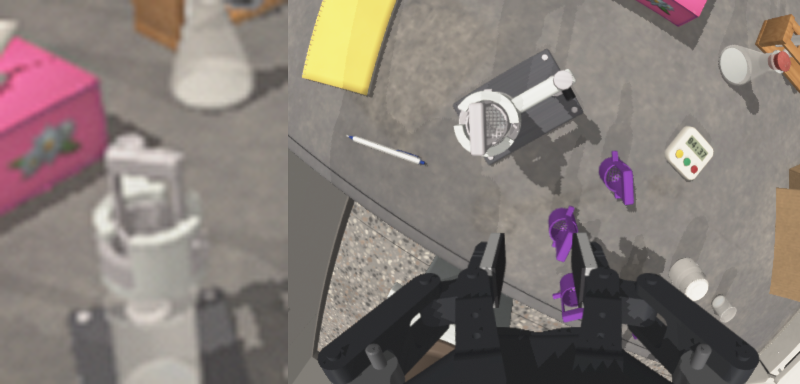

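The sieve hangs upright in the ring (wrist view about (488,122)), turned to the notch, with the gripper clear and the beaker, jar and timer in place. Handing in.

```bash
python3 -c "
from rig import workorder
print(workorder.close_job())"
```

```text
the job is handed in; nothing more can be done
None
```

The sieve is hung in the bayonet ring, turned about 74° clockwise until both lugs dropped about 6 mm into the notches, let go upright, and the job is handed in; no verdict came back.

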